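Shingle the creasing templates in the setting tray

TASK

Lay the three aluminium creasing templates in the setting tray like roof tiles, longest first, then the middle one, then the shortest: the long one laps with its left edge onto the tray's starter strip, and each next one laps onto the one before, every time by about a third of the blade's width, with the other edge down on the tray floor. All tangs go straight in under the hold-down bar and up close to the back wall; the middle template has to come out of its storage sleeve tang first, so put it down and take it again by the blade. Let go of everything and leave the oil bottle, the tin and the die standing where they are.

Things in the scene. Friction and masses are not known exactly. Their poses are not given: they have to be found in the camera images.
- tray_floor (a point): Centre of the fixed setting tray's black floor, on its top face, 6 mm above the bench; tray 196 mm deep (x), 220 mm long (y). x points to the back wall (inner face at x = +90 mm, 36 mm high above the floor), y to the starter-strip end (left when facing the back wall), z up. Low rims, 5 mm high, at the front (x = -97 mm) and the ends (y = +-107 mm).
- tray_bar (a point): Centre of the underside of the fixed aluminium hold-down bar, 26 mm above the tray floor; axes as the tray's. The bar runs along y across the whole tray, is 15 mm wide (x) and 8 mm thick, and stands on two posts at y = +-96 to +-110 mm. Its centre is 37.5 mm in front of the back wall's face.
- tray_strip (a point): Centre of the top face of the starter strip, a fixed flat aluminium bar on the tray floor at the tray's left end, 24 mm wide (y), 180 mm long (x), its top 6 mm above the floor; axes as the tray's. It lies 58 mm to the left (+y) of the floor's centre.
- long_mid (a point): Centre (half-way up) of the long template, flat on the bench at first: a loose flat bare-aluminium plate 160 mm long and 6 mm thick, 89 g: a blade 115 mm long, 40 mm wide, then a narrower tang 45 mm long, 24 mm wide, on one centre line. x runs along it to the tang tip (tip +80 mm, blade end -80 mm), y across, z up.
- middle_mid (a point): Centre (half-way up) of the middle template, at first in the sleeve, about 36 mm of tang sticking out, underside 8 mm over the bench: a loose flat bare-aluminium plate 140 mm long and 6 mm thick, 78 g: a blade 95 mm long, 40 mm wide, then a narrower tang 45 mm long, 24 mm wide, on one centre line. x runs along it to the tang tip (tip +70 mm, blade end -70 mm), y across, z up.
- short_mid (a point): Centre (half-way up) of the short template, flat on the bench at first: a loose flat bare-aluminium plate 120 mm long and 6 mm thick, 67 g: a blade 75 mm long, 40 mm wide, then a narrower tang 45 mm long, 24 mm wide, on one centre line. x runs along it to the tang tip (tip +60 mm, blade end -60 mm), y across, z up.
- long_edge (a point): Point on the lower long edge of the long template's blade, on its +y side, 22.5 mm behind the template's centre; seen with the tang pointing away from you it is the left-hand edge, the one to be raised on the strip or on the template before.
- middle_edge (a point): Point on the lower long edge of the middle template's blade, on its +y side, 22.5 mm behind the template's centre; seen with the tang pointing away from you it is the left-hand edge, the one to be raised on the strip or on the template before.
- short_edge (a point): Point on the lower long edge of the short template's blade, on its +y side, 22.5 mm behind the template's centre; seen with the tang pointing away from you it is the left-hand edge, the one to be raised on the strip or on the template before.
- sleeve_mouth (a point): Centre of the open mouth of the grey storage sleeve, a fixed flat case 110 mm long, 54 mm wide and 26 mm high, 15 mm above the bench. Site x points OUT of the sleeve (templates are drawn out along +x), z up. Opening 46 mm wide and 14 mm high, its floor 8 mm above the bench; closed at the far end, 106 mm in.
- oil: Bystander: white plastic oil bottle, 42 mm across, 115 mm high, standing; origin at the centre of its underside.
- tin: Bystander: round steel tin, 58 mm across, 50 mm high, standing; origin at the centre of its underside.
- die: Bystander: dark steel riveting die, 32 mm across at the foot, 34 mm high, standing; origin at the centre of its underside.
Mind the look-alikes: they are no part of the job. What is shaped like the part that bears long_mid but black or brown is not meant.

How it is judged:
By the outcome, as a careful person would: the job done as asked, in the order asked, and still so for the second after the job is handed in, with the robot touching nothing.
It also fails if it takes over 72 s, if anything falls off the work surface, if the arm or the gripper's body presses on something with over 40 N, if the wrist force passes 120 N, or if a joint passes its speed limit or range.

ROBOT

A 6-joint arm with a two-finger parallel gripper is mounted at the origin on the work surface. World frame = base frame: x ahead of the robot, y to its left, z up, the work surface at z = 0. Lengths are in mm, angles in rad, forces in N, time in s.
With the tool pointing down it reaches from about 400 to 925 mm from the base axis. Payload 12.5 kg.
Tool frame: the origin (TCP) lies midway between the tips of the shut fingers; the grasp point (between the pads) lies env.grasp_offset behind it (env.grasp_offset is the distance from the TCP to the grasp point, in mm); x points along the fingers, y is the direction in which the jaws open and shut, and the axes are right-handed (so a half turn about x gives the same grasp; the last joint's range is limited). The gripper opens to 95 mm and grips with 3 to 60 N. Pads are 20 mm wide; open, the fingers measure 119 mm over their backs; the gripper's body (75 mm by 180 mm) begins 59 mm behind the grasp point.
Start: joints at [1.027, 0.491, 1.559, -0, 1.092, -0.106], TCP at [264.954, 566.08, 214.661] pointing down, gripper open.
Joint ranges: [-3.1, 3.1], [-0.84, 2.19], [0.05, 2.79], [-1.13, 4.28], [0.06, 2.93], [-2.69, 2.69]. Speed limits (rad/s): [2.22, 2.22, 2.79, 3.14, 3.14, 3.14].

INTERFACE

Orientations are given as [roll, pitch, yaw] about the fixed x, y, z axes, in that order (R = Rz(yaw) Ry(pitch) Rx(roll)).
In Python, from cell import env gives the robot as it stands.
- The arm moves only by the tool apply_moves, never from a script. Its arguments are lists of equal length, an entry for each row: "offset": the shift along the world's x, y, z in units of 25 mm (1.0 is 25 mm), a list of three; "yaw": the turn about the world's z in units of 6 degrees (1.0 is 6 degrees); "jaw": the closure, from -1 (fully open) to 1 (shut), so that 0 is half open. A call has 1 to 20 rows; each row is the pose to reach, as a shift and turn from the pose measured when the call began; what a row does not reach only later rows make up. A row lasts 1/8 s, in which the tool goes at most 62.5 mm and 10.7 degrees, less where a joint would pass 70% of its speed; a pose out of reach is approached as far as the arm can. A call with a gripper value outside its range is refused whole. The fingers move at their own pace and stop on an object; the grip force is fixed at half the most. Time passes only in rows, so rows that repeat a pose let the fingers close. It gives the time, the measured TCP pose, the force and the opening at its end, in the units of the state.
- env.state(): the state, without advancing time (a new reading comes with each control period).
- env.read_camera(name): name is "scene" or "top" or "wrist"; returns a dict with "frame" (480x640x3 uint8, red, green, blue), "fx", "fy", "cx", "cy" (pixels), "xyz" and "rotation" of the camera in the world; the wrist camera has in their place "hand_eye" (4x4, takes a point from camera to tool coordinates, whose origin is the TCP and whose axes are the tool frame's). Camera axes: x right, y down, z forward; pixel columns grow to the right and rows downward; lengths in mm; the calibration is good to about 2 mm. A picture is of the moment at which its call begins: read the wrist's pose just before it. There is no depth.
- env.job_done(): hands the job in, once; it reports no verdict.
The state is a dict: "t": time; "joints": joint angles; "qvel": joint speeds; "tau": joint torques, N m; "eef_pos": TCP position; "tcp_rot": TCP orientation; "ft_force": force on the tool from outside, world axes, zero at the start; "moment": the same for the moment, N m; "opening": opening from 0.0 (shut) to 1.0 (fully open).
Only numpy, scipy, OpenCV 4.12 (cv2) and the standard library are available. Lean on these libraries where they do the work, as an engineer would, in place of code of your own. Each camera call takes 0.05 s, during which the arm holds its last target.

## Working session

There is one attempt and no reset: what is moved stays moved. The work goes in short steps, Python scripts to look and compute and a tool call to move; the robot and the scene stay as the last step left them, time stands still between calls to the robot, and variables do not carry over. Pictures are saved under pics/ and viewed, and the job is handed in when it is done.

Besides the shell and the picture viewer there is one more tool, called after "Request:" by a JSON object that holds its "fn" and its "kwargs". apply_moves: Moves the arm, as the interface text tells. Its arguments: {"type":"object","properties":{"offset":{"type":"array"},"yaw":{"type":"array"},"jaw":{"type":"array"}},"required":["offset","yaw","jaw"]}

```bash
ls; mkdir -p pics
cat > h.py <<'E'
import numpy as np, cv2
from cell import env
from scipy.spatial.transform import Rotation as R
def cam(n):
    s=env.state(); c=env.read_camera(n); c['state']=s
    K=np.array([[c['fx'],0,c['cx']],[0,c['fy'],c['cy']],[0,0,1.]]); c['K']=K
    if n=='wrist':
        T=np.eye(4); T[:3,:3]=R.from_euler('xyz',s['tcp_rot']).as_matrix() if np.size(s['tcp_rot'])==3 else np.array(s['tcp_rot']); T[:3,3]=s['eef_pos']
        M=T@np.array(c['hand_eye']); c['o']=M[:3,3]; c['R']=M[:3,:3]
    else:
        c['o']=np.array(c['xyz'],float); r=np.array(c['rotation'],float)
        c['R']=r if r.shape==(3,3) else R.from_euler('xyz',r).as_matrix()
    return c
def ray(c,u,v,z):
    d=c['R']@np.array([(u-c['cx'])/c['fx'],(v-c['cy'])/c['fy'],1.]); t=(z-c['o'][2])/d[2]; return c['o']+t*d
def proj(c,p):
    q=c['R'].T@(np.array(p,float)-c['o']); return np.array([c['fx']*q[0]/q[2]+c['cx'],c['fy']*q[1]/q[2]+c['cy']])
def save(c,n,crop=None,s=1):
    f=c['frame'][:,:,::-1]
    if crop: x0,y0,x1,y1=crop; f=f[y0:y1,x0:x1]
    if s!=1: f=cv2.resize(f,None,fx=s,fy=s,interpolation=cv2.INTER_CUBIC)
    cv2.imwrite('pics/'+n+'.png',f)
E
python3 - <<'E'
from h import *
print(env.state(), env.grasp_offset)
for n in('scene','top','wrist'):
    c=cam(n); save(c,n+'0'); print(n,c['K'].tolist(),c['o'],c['R'].tolist())
    np.save('pics/%s0.npy'%n,c,allow_pickle=True)
E
```

```text
pics
{'t': 0.0, 'joints': array([ 1.02736061e+00,  4.91534048e-01,  1.55948495e+00, -2.04115180e-05,
        1.09170318e+00, -1.05632023e-01]), 'qvel': array([ 0.00027744,  0.00162733, -0.0013206 , -0.00077179, -0.0001672 ,
        0.00123592]), 'tau': array([-6.05736773e-05, -6.12658811e+01, -2.58181626e+01,  6.93409634e-02,
        4.82988730e-02, -6.07353945e-05]), 'eef_pos': array([264.83459101, 565.8253393 , 214.06537572]), 'tcp_rot': array([-1.66040286,  1.56966665, -2.09819714]), 'ft_force': array([-0.74941905, -0.21342725, -0.06246991]), 'moment': array([-0.01433247,  0.00362822,  0.00956152]), 'opening': 1.002552371754725} 18.8
scene [[540.221260946427, 0.0, 322.33966145338627], [0.0, 540.221260946427, 241.0107735206886], [0.0, 0.0, 1.0]] [ 962.0558807  -482.52063726  912.35355358] [[0.7529410756619938, 0.5296773307334498, -0.3905402180160801], [0.6580657937030231, -0.6108702393256854, 0.4402124053956114], [-0.005398864600089509, -0.5884551605800288, -0.8085118281433875]]
top [[455.6687702834244, 0.0, 324.07158824513465], [0.0, 455.6687702834244, 244.7079416506136], [0.0, 0.0, 1.0]] [ 472.17364063  -30.31371894 1101.660549  ] [[-0.02181666755071724, -0.9964394525536165, 0.08143985763513244], [-0.9996899467781918, 0.02076470603662591, -0.013741808244504349], [0.012001805180792496, -0.08171440740690511, -0.9965835199794049]]
wrist [[372.48490938162223, 0.0, 319.51105596970655], [0.0, 372.48490938162223, 233.7752944375611], [0.0, 0.0, 1.0]] [198.68005922 596.71174926 383.03304755] [[0.42547227604512244, 0.8744490980138966, 0.2330496026593155], [0.9049709035817943, -0.4108365234886518, -0.11063911893226187], [-0.0010029891984036307, 0.25797698724971563, -0.966150541097104]]
```

View pics/scene0.png

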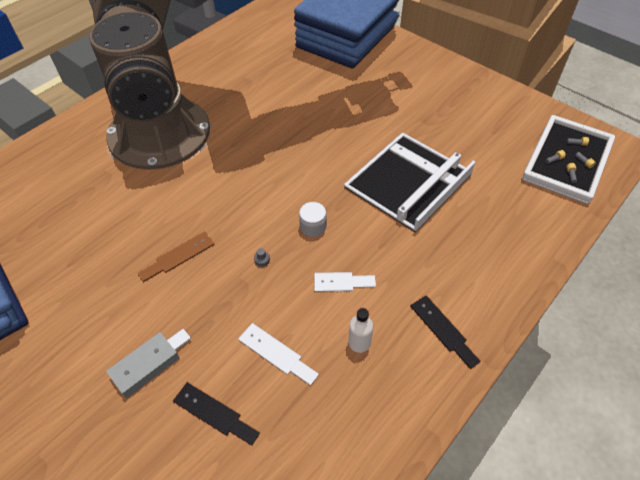

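View pics/top0.png

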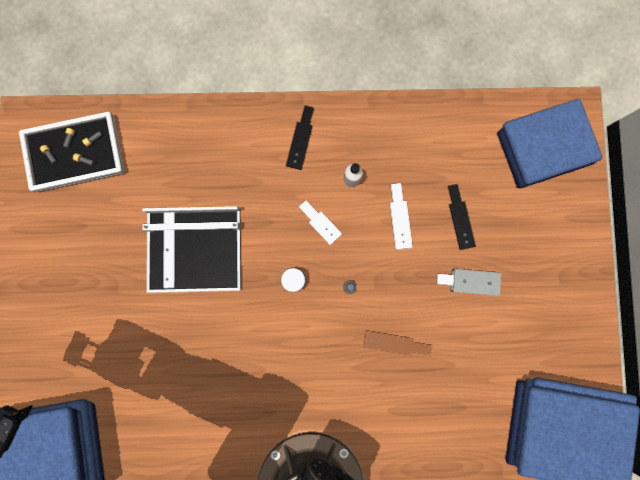

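View pics/wrist0.png

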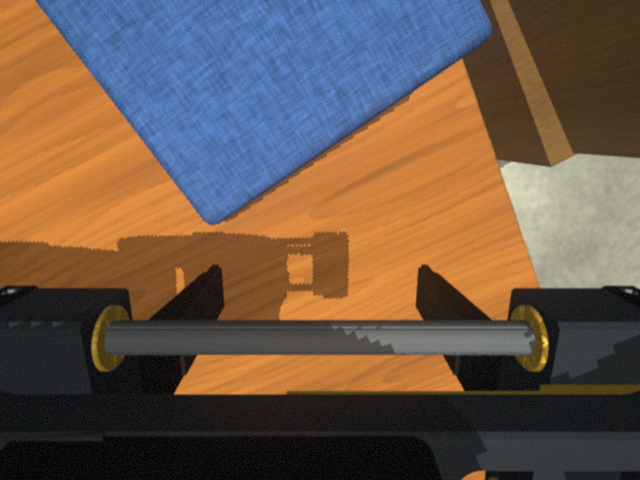

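Scene/top: candidates shaped like the long template are the black ones at top (300,138) and (461,216), the brown one at (397,342), and bare aluminium at (401,216). The last one fits, because it is bare aluminium and longer than the short one at (320,222). The middle one's tang sticks out of the grey sleeve at (445,280). The tray is at (194,250), with its strip at x≈168. The bottle is at (353,175), the tin at (293,280) and the die at (350,287).

Run:
```python
from h import *
c=np.load('pics/top0.npy',allow_pickle=True).item()
save(c,'top_crop',(120,80,520,320),2)
f=c['frame'].astype(int); m=((f.min(2)>170)&(f.max(2)-f.min(2)<40)).astype(np.uint8)
n,l,st,ce=cv2.connectedComponentsWithStats(m)
for i in range(1,n):
    if st[i,4]<60 or st[i,1]<90: continue
    ys,xs=np.where(l==i)
    P=np.array([ray(c,x,y,6)[:2] for x,y in zip(xs,ys)],np.float32)
    (cx,cy),(w,h),a=cv2.minAreaRect(P)
    mu=P.mean(0); ev,V=np.linalg.eigh(np.cov(P.T)); 
    print(ce[i].round(),st[i,4],'c',round(cx,1),round(cy,1),'wh',round(w,1),round(h,1),'mean',mu.round(1),'axis',np.degrees(np.arctan2(V[1,1],V[0,1])).round(1), c['frame'][ys,xs].mean(0).round())
for n,u,v,z in [('oil',353,180,0),('tin',293,280,50),('die',350,287,30)]: print(n,ray(c,u,v,z).round())
```

```text
[ 69. 151.] 1313 c 805.1 570.3 wh 153.5 225.4 mean [804.5 571.2] axis 102.3 [237. 235. 233.]
[352. 175.] 119 c 734.0 -117.2 wh 38.8 28.9 mean [ 732.4 -116.4] axis 54.2 [225. 215. 206.]
[400. 218.] 976 c 629.3 -230.3 wh 159.4 41.1 mean [ 622.2 -231. ] axis -174.8 [244. 243. 244.]
[321. 223.] 694 c 619.8 -33.8 wh 120.2 40.4 mean [614.9 -38.1] axis -138.1 [244. 244. 244.]
[188. 208.] 260 c 656.6 279.3 wh 6.7 226.6 mean [656.6 282. ] axis 90.0 [235. 234. 233.]
[179. 239.] 1321 c 558.2 274.8 wh 230.9 180.8 mean [583.9 302.6] axis 124.6 [240. 241. 241.]
[193. 271.] 545 c 530.2 270.1 wh 221.3 145.0 mean [505.4 269.1] axis 89.3 [229. 229. 228.]
[292. 280.] 441 c 479.7 32.0 wh 54.3 54.0 mean [479.3  32. ] axis 76.7 [242. 243. 243.]
[476. 282.] 883 c 463.6 -410.8 wh 107.7 50.7 mean [ 463.4 -409.9] axis 83.5 [176. 180. 175.]
[445. 279.] 167 c 472.9 -334.8 wh 39.4 24.5 mean [ 472.8 -334.9] axis 83.5 [241. 241. 241.]
oil [ 720. -120.    0.]
tin [478.  28.  50.]
die [ 459. -104.   30.]
```

View pics/top_crop.png

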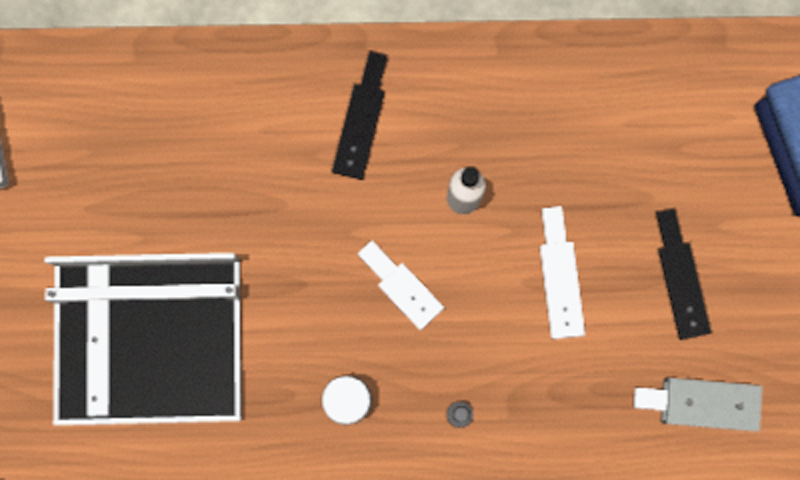

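Request:
{"fn": "apply_moves", "kwargs": {"offset": [[11,-11.8,1.0],[11,-11.8,1.0],[11,-11.8,1.0],[11,-11.8,1.0],[11,-11.8,1.0],[11,-11.8,1.0],[11,-11.8,1.0],[11,-11.8,1.0],[11,-11.8,1.0],[11,-11.8,1.0],[11,-11.8,1.0]], "yaw": [4.2,4.2,4.2,4.2,4.2,4.2,4.2,4.2,4.2,4.2,4.2], "jaw": [-1,-1,-1,-1,-1,-1,-1,-1,-1,-1,-1]}}

```text
t: 1.52
eef_pos: [539.3, 271.7, 239.2]
tcp_rot: [-1.699, 1.57, -1.696]
ft_force: [-0.3, -0.6, 0.5]
opening: 1.001
```

```bash
cat >> h.py <<'E'
def st(p=True):
    s=env.state(); M=R.from_euler('xyz',s['tcp_rot']).as_matrix()
    y=np.degrees(np.arctan2(M[1,1],M[0,1]))
    if p: print('t',round(s['t'],2),'tcp',s['eef_pos'].round(1),'jaw',y.round(2),'fing',M[:,0].round(3),'F',s['ft_force'].round(1),'M',s['moment'].round(2),'op',round(s['opening'],3),'qv',np.abs(s['qvel']).max().round(3))
    return s['eef_pos'],y
E
python3 - <<'E'
from h import *
st(); c=cam('wrist'); save(c,'w1'); np.save('pics/w1.npy',c,allow_pickle=True)
E
```

```text
t 1.52 tcp [539.3 271.7 239.2] jaw 90.19 fing [-0.    -0.001 -1.   ] F [-0.3 -0.6  0.5] M [ 0.05  0.05 -0.02] op 1.001 qv 0.005
```

View pics/w1.png

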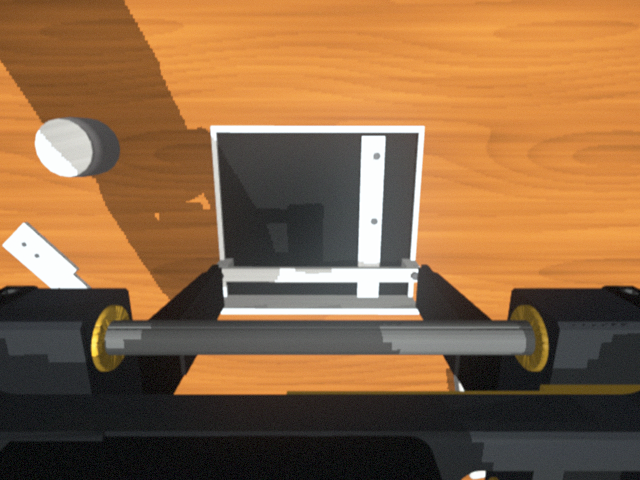

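Wrist view: the tray's front rim runs along y≈128 px (x 212–424). The strip is a white bar at columns ~360–386, and the bar is at row ~273. I'll measure those now.

Run:
```python
from h import *
c=np.load('pics/w1.npy',allow_pickle=True).item()
f=c['frame'].astype(int); g=f.min(2)
def edges(line,thr=150):
    out=[]
    for i in range(len(line)-1):
        a,b=line[i],line[i+1]
        if (a-thr)*(b-thr)<0: out.append(round(i+(thr-a)/(b-a),2))
    return out
L=[];Rr=[]
for r in range(145,260,8):
    e=edges(g[r,340:410]); e=[x+340 for x in e]
    if len(e)>=2: L.append(ray(c,e[0],r,12)[:2]); Rr.append(ray(c,e[1],r,12)[:2])
for A in (L,Rr):
    A=np.array(A); p=np.polyfit(A[:,0],A[:,1],1); print('strip edge: y at x=540',np.polyval(p,540).round(2),'ang',np.degrees(np.arctan(p[0])).round(2), np.abs(np.polyval(p,A[:,0])-A[:,1]).max().round(2))
F=[];S=[]
for col in (225,250,280,310,340):
    e=[x+110 for x in edges(g[110:160,col])]; F.append([ray(c,col,y,11)[:2] for y in e[:2]])
print('front rim pts',np.array(F).round(1).tolist())
for col in (364,370,380):
    e=[x+110 for x in edges(g[110:160,col])]; print('col',col,[ray(c,col,y,12)[:2].round(1) for y in e])
for col in (240,270,300,330):
    e=[x+250 for x in edges(g[250:330,col])]; print('bar rows',col,e,[ray(c,col,y,40)[:2].round(1) for y in e[:2]],[ray(c,col,y,42)[:2].round(1) for y in e[2:]])
for r in (150,180,210):
    e1=[x+200 for x in edges(g[r,200:235])];e2=[x+400 for x in edges(g[r,400:435])]
    print('row',r,[ray(c,x,r,11)[:2].round(1) for x in e1],[ray(c,x,r,11)[:2].round(1) for x in e2])
save(c,'w1c',(190,110,440,330),3.0)
# same strip in top cam
c=np.load('pics/top0.npy',allow_pickle=True).item(); g=c['frame'].astype(int).min(2)
for r in (240,255,270):
    e=[x+155 for x in edges(g[r,155:185])]; print('top',[ray(c,x,r,12)[:2].round(1) for x in e])
```

```text
strip edge: y at x=540 313.78 ang 0.04 0.08
strip edge: y at x=540 339.15 ang 0.05 0.14
front rim pts [[[456.9, 174.4], [464.4, 174.0]], [[456.8, 200.0], [464.6, 199.7]], [[457.0, 230.8], [464.5, 230.6]], [[456.9, 261.5], [464.5, 261.4]], [[456.8, 292.2], [464.5, 292.3]]]
col 364 [array([456.8, 316.6]), array([464.4, 316.9]), array([466.8, 316.9])]
col 370 [array([456.8, 322.7]), array([464.4, 323. ]), array([466.8, 323.1])]
col 380 [array([456.8, 333. ]), array([464.4, 333.3]), array([466.8, 333.4])]
bar rows 240 [np.float64(268.11), np.float64(281.02), np.float64(307.08), np.float64(314.49)] [array([601.9, 188.1]), array([616.4, 187.3])] [array([645.6, 186.2]), array([654.4, 185.7])]
bar rows 270 [np.float64(267.97), np.float64(281.36), np.float64(307.19), np.float64(314.5)] [array([601.7, 219.6]), array([616.8, 219.1])] [array([645.7, 218.4]), array([654.3, 218.1])]
bar rows 300 [np.float64(268.06), np.float64(282.18), np.float64(307.06), np.float64(314.53)] [array([601.7, 251. ]), array([617.6, 250.8])] [array([645.4, 250.6]), array([654.3, 250.5])]
bar rows 330 [np.float64(267.94), np.float64(282.22), np.float64(307.19), np.float64(314.52)] [array([601.5, 282.5]), array([617.6, 282.6])] [array([645.5, 282.8]), array([654.2, 282.9])]
row 150 [array([482.2, 158.9]), array([482.2, 164.2])] [array([481.8, 372.5]), array([481.8, 379. ])]
row 180 [array([513.3, 158.9]), array([513.3, 164.1])] [array([512.9, 372.4]), array([512.9, 379.1])]
row 210 [array([545.7, 159.1]), array([545.7, 164.1])] [array([545.3, 372.4]), array([545.3, 379.2])]
top [array([580.5, 338.7]), array([580. , 313.5])]
top [array([544.6, 339.3]), array([544.1, 313.3])]
top [array([508.9, 339.1]), array([508.3, 313.2])]
```

View pics/w1c.png

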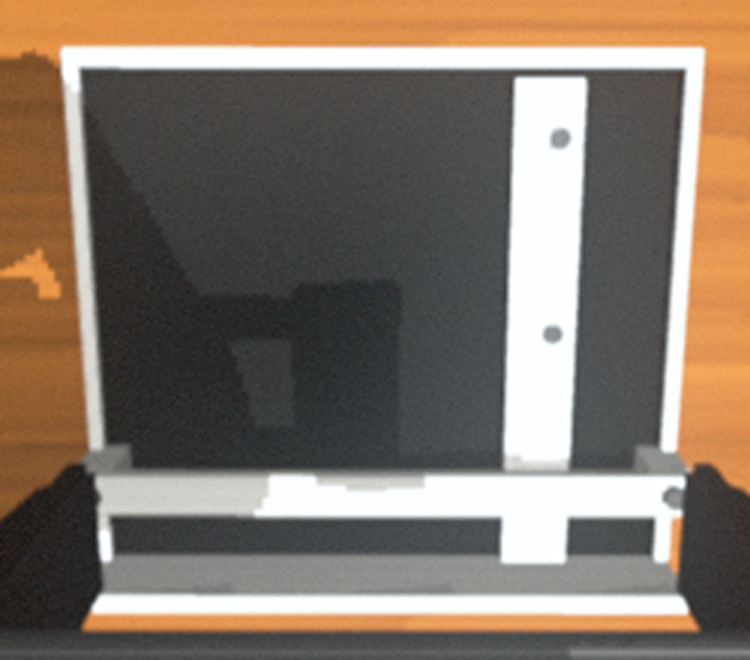

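Tray: centre ≈ (556.3, 268.6), yaw ≈ 0, strip inner edge at y≈314, wall face at x≈646. Two estimates agree, and the sizes come out at 24–25, 220 and 15 as given. Next I'll look at the long template.

Request:
{"fn": "apply_moves", "kwargs": {"offset": [[3,-20.1,-2],[3,-20.1,-2],[3,-20.1,-2],[3,-20.1,-2],[3,-20.1,-2],[3,-20.1,-2],[3,-20.1,-2],[3,-20.1,-2],[3,-20.1,-2],[3,-20.1,-2],[3,-20.1,-2],[3,-20.1,-2],[3,-20.1,-2]], "yaw": [0.9,0.9,0.9,0.9,0.9,0.9,0.9,0.9,0.9,0.9,0.9,0.9,0.9], "jaw": [-1,-1,-1,-1,-1,-1,-1,-1,-1,-1,-1,-1,-1]}}

```text
t: 3.2
eef_pos: [614.6, -230.0, 189.6]
tcp_rot: [-1.259, 1.57, -1.16]
ft_force: [-0.0, -0.1, -0.3]
opening: 1.001
```

Run:
```python
from h import *
st(); c=cam('wrist'); save(c,'w2'); np.save('pics/w2.npy',c,allow_pickle=True)
```

```text
t 3.2 tcp [ 614.6 -230.   189.6] jaw 95.65 fing [ 0.    -0.001 -1.   ] F [-0.  -0.1 -0.3] M [ 0.09 -0.01 -0.01] op 1.001 qv 0.006
```

View pics/w2.png

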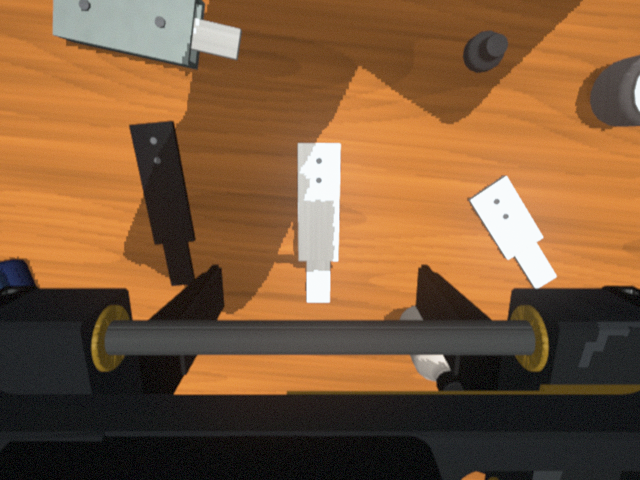

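The wrist view shows the long template at (319,222), bare aluminium with two holes; the black look-alike is at (162,200). The short template is at (513,232), and the middle tang at (216,38) comes out of the sleeve. I'll measure all three.

```bash
cat >> h.py <<'E'
def plate(c,win,length,blade,z=6.,up=None,thr=95,sat=45):
    """fit plate outline: returns centre, angle(deg) of tang direction, sizes"""
    f=c['frame'].astype(int); m=((f.min(2)>thr)&(f.max(2)-f.min(2)<sat)).astype(np.uint8)
    x0,y0,x1,y1=win; k=np.zeros_like(m); k[y0:y1,x0:x1]=m[y0:y1,x0:x1]
    k=cv2.morphologyEx(k,cv2.MORPH_CLOSE,np.ones((5,5),np.uint8))
    n,l,s,ce=cv2.connectedComponentsWithStats(k); i=1+np.argmax(s[1:,4])
    cs,_=cv2.findContours((l==i).astype(np.uint8),cv2.RETR_EXTERNAL,cv2.CHAIN_APPROX_NONE)
    ct=max(cs,key=len)[:,0,:]
    ys,xs=np.where(l==i)
    P=np.array([ray(c,x,y,z)[:2] for x,y in zip(xs,ys)]); mu=P.mean(0)
    (cx,cy),(w,h),a=cv2.minAreaRect(P.astype(np.float32))
    box=cv2.boxPoints(((cx,cy),(w,h),a))
    e=[box[1]-box[0],box[2]-box[1]]; e=max(e,key=np.linalg.norm); d=e/np.linalg.norm(e)
    ctr=np.array([cx,cy])
    if (mu-ctr)@d>0: d=-d      # tang opposite to area centroid
    # refine with blade side edges: line fit
    n_=np.array([-d[1],d[0]]); C=np.array([ray(c,x,y,z)[:2] for x,y in ct])
    for _ in range(2):
        s_=(C-ctr)@d; t_=(C-ctr)@n_
        sel=(s_>-length/2+6)&(s_<-length/2+blade-6)
        A=np.polyfit(s_[sel&(t_>8)],t_[sel&(t_>8)],1); B=np.polyfit(s_[sel&(t_<-8)],t_[sel&(t_<-8)],1)
        th=np.arctan((A[0]+B[0])/2); off=(A[1]+B[1])/2
        ctr=ctr+off*n_; d=np.cos(th)*d+np.sin(th)*n_; n_=np.array([-d[1],d[0]])
    s_=(C-ctr)@d; lo,hi=np.percentile(s_,2),s_.max()
    lo=s_.min(); ctr=ctr+d*(lo+hi)/2
    return ctr,np.degrees(np.arctan2(d[1],d[0])),(hi-lo,A[1]-B[1])
E
python3 - <<'E'
from h import *
c=np.load('pics/w2.npy',allow_pickle=True).item()
print('long',plate(c,(285,130,355,310),160,115,sat=60))
print('short',plate(c,(455,165,565,290),120,75,sat=60))
save(c,'w2c',(270,120,370,320),3)
for u,v in ((240,38),(238,58),(195,50),(202,20)): print(ray(c,u,v,14).round(1))
c=np.load('pics/top0.npy',allow_pickle=True).item()
print('long',plate(c,(380,170,420,255),160,115,thr=170))
print('short',plate(c,(290,190,345,250),120,75,thr=170))
E
```

```text
long (array([ 628.53321875, -230.43513919]), np.float64(5.229625203564564), (np.float64(160.06288493224037), np.float64(39.7164642340511)))
short (array([619.75526073, -34.90176   ]), np.float64(41.59041889524579), (np.float64(122.27509775705619), np.float64(40.45878254113728)))
[ 470.6 -311.3   14. ]
[ 486.2 -312.4   14. ]
[ 483.5 -348.9   14. ]
[ 460.1 -343.3   14. ]
long (array([ 629.43158754, -230.29880876]), np.float64(5.187907942448718), (np.float64(159.7174128935576), np.float64(38.91381406959371)))
short (array([619.8104637 , -33.79856478]), np.float64(41.77027393367755), (np.float64(120.21418214444698), np.float64(38.81017050035342)))
```

View pics/w2c.png

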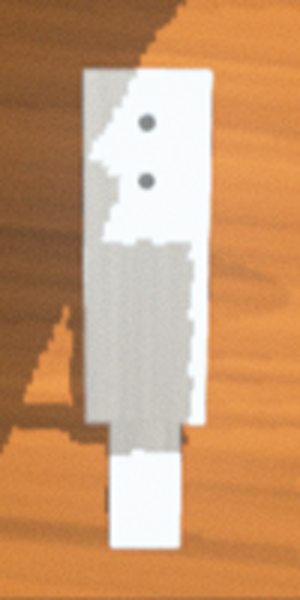

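Request:
{"fn": "apply_moves", "kwargs": {"offset": [[0,-0.07,-2],[0,-0.07,-4],[0,-0.07,-6],[0,-0.07,-7],[0,-0.07,-7.3],[0,-0.07,-7.5],[0,-0.07,-7.5],[0,-0.07,-7.5],[0,-0.07,-7.5],[0,-0.07,-7.5],[0,-0.07,-7.5],[0,-0.07,-7.5],[0,-0.07,-7.5],[0,-0.07,-7.5]], "yaw": [-0.07,-0.07,-0.07,-0.07,-0.07,-0.07,-0.07,-0.07,-0.07,-0.07,-0.07,-0.07,-0.07,-0.07], "jaw": [-1,-1,-0.5,-0.3,-0.2,-0.1,-0.1,-0.1,1,1,1,1,1,1]}}

```text
t: 5.0
eef_pos: [614.7, -232.0, 2.5]
tcp_rot: [-1.075, 1.569, -0.984]
ft_force: [-1.0, 0.7, 5.4]
opening: 0.415
```

Run:
```python
from h import *
st()
```

```text
t 5.0 tcp [ 614.7 -232.     2.5] jaw 95.21 fing [ 0.001 -0.001 -1.   ] F [-1.   0.7  5.4] M [0.16 0.2  0.02] op 0.415 qv 0.001
```

Request:
{"fn": "apply_moves", "kwargs": {"offset": [[0,0,1],[0,0,3],[0,0,5],[-1,2.3,5],[-2,4.6,5],[-3,6.9,5],[-4,9.2,5],[-5,11.5,5],[-5,13.8,5],[-5,16,5],[-5,18,5],[-5,20,5],[-5,21.2,5],[-5,21.57,4.5],[-5,21.57,3],[-5,21.57,3],[-5,21.57,3]], "yaw": [0,0,0,-0.3,-0.6,-0.87,-0.87,-0.87,-0.87,-0.87,-0.87,-0.87,-0.87,-0.87,-0.87,-0.87,-0.87], "jaw": [1,1,1,1,1,1,1,1,1,1,1,1,1,1,1,1,1]}}

```text
t: 7.12
eef_pos: [490.0, 306.7, 77.9]
tcp_rot: [-1.092, 1.569, -1.093]
ft_force: [0.5, -0.9, -1.1]
opening: 0.415
```

Run:
```python
from h import *
st(); c=cam('wrist'); save(c,'w3'); np.save('pics/w3.npy',c,allow_pickle=True)
```

```text
t 7.12 tcp [490.  306.7  77.9] jaw 89.95 fing [ 0.001 -0.001 -1.   ] F [ 0.5 -0.9 -1.1] M [0.1  0.05 0.05] op 0.415 qv 0.017
```

View pics/w3.png

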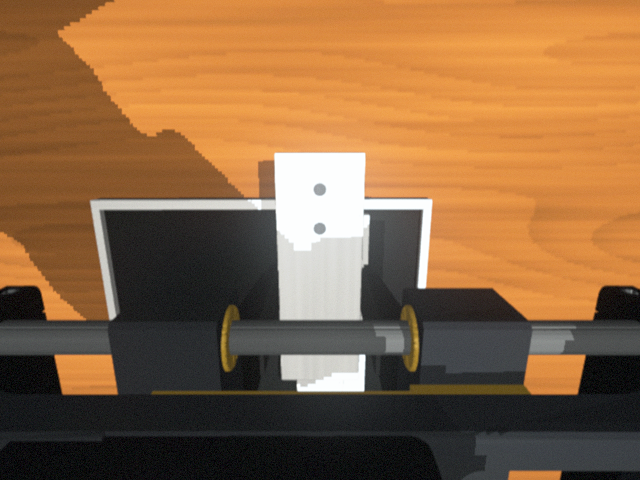

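Run:
```python
from h import *
c=np.load('pics/w3.npy',allow_pickle=True).item()
for u,v in ((275,153),(365,153),(277,230),(364,230)): print(ray(c,u,v,81.4).round(1))
```

```text
[424.8 287.4  81.4]
[424.9 326.5  81.4]
[459.3 287.2  81.4]
[459.4 327.   81.4]
```

Request:
{"fn": "apply_moves", "kwargs": {"offset": [[0,0.02,-1.2],[0,0.02,-2.2],[0,0.02,-2.3],[0,0.02,-2.3],[0.6,0.02,-2.3],[1.2,0.02,-2.3],[1.8,0.02,-2.3],[2.2,0.02,-2.3],[2.32,0.02,-2.3],[2.32,0.02,-2.4],[2.32,0.02,-2.48],[2.32,0.02,-2.48],[2.32,0.02,-2.48],[2.32,0.02,-2.48]], "yaw": [0,0,0,0,0,0,0,0,0,0,0,0,0,0], "jaw": [1,1,1,1,1,1,1,1,1,1,1,1,1,1]}}

```text
t: 8.93
eef_pos: [548.2, 307.4, 16.5]
tcp_rot: [-0.385, 1.569, -0.386]
ft_force: [0.6, 0.4, -1.8]
opening: 0.417
```

Run:
```python
from h import *
st(); c=cam('wrist'); save(c,'w4'); c=cam('scene'); save(c,'s4',(330,110,490,240),4)
```

```text
t 8.93 tcp [548.2 307.4  16.5] jaw 89.96 fing [ 0.002 -0.001 -1.   ] F [ 0.6  0.4 -1.8] M [ 0.06  0.04 -0.03] op 0.417 qv 0.001
```

View pics/w4.png

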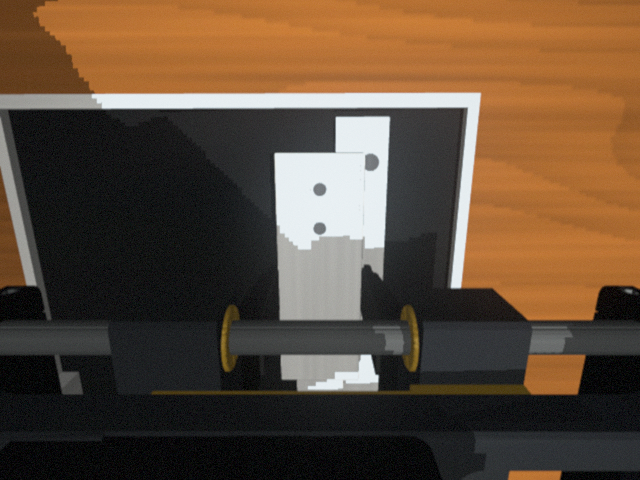

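View pics/s4.png

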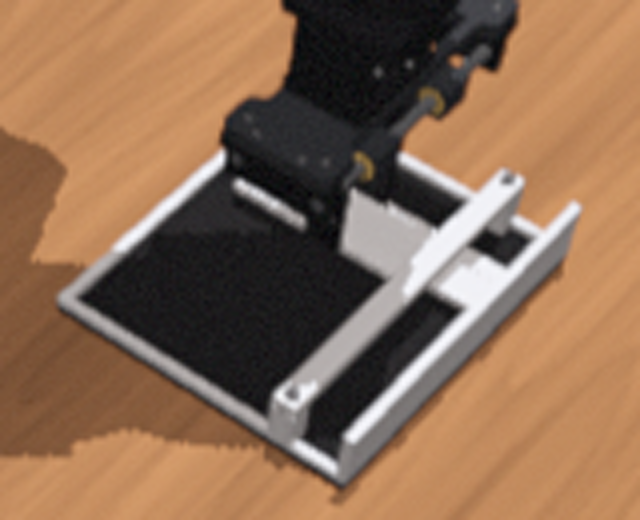

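Request:
{"fn": "apply_moves", "kwargs": {"offset": [[0,0,-0.04],[0,0,-0.04],[0,0,-0.04],[0,0,-0.04],[0,0,-0.04],[0,0,0.3],[0,0,1],[0,0,2.5],[-0.5,-1,4.5],[-1,-2,6],[-1,-2,7],[-1,-2,7]], "yaw": [0,0,0,0,0,0,0,0,0,0,0,0], "jaw": [1,0.1,0.0,-0.1,-0.1,-0.1,-0.1,-0.1,-0.3,-1,-1,-1]}}

```text
t: 10.52
eef_pos: [523.9, 257.5, 194.4]
tcp_rot: [0.158, 1.564, 0.157]
ft_force: [0.6, -0.3, -1.5]
opening: 0.912
```

Run:
```python
from h import *
st(); c=cam('wrist'); save(c,'w5'); np.save('pics/w5.npy',c,allow_pickle=True); c=cam('scene'); save(c,'s5',(330,110,490,240),4)
```

```text
t 10.53 tcp [523.9 257.5 194.4] jaw 89.94 fing [ 0.006  0.001 -1.   ] F [ 0.6 -0.3 -1.5] M [-0.01  0.   -0.  ] op 0.912 qv 0.052
```

View pics/w5.png

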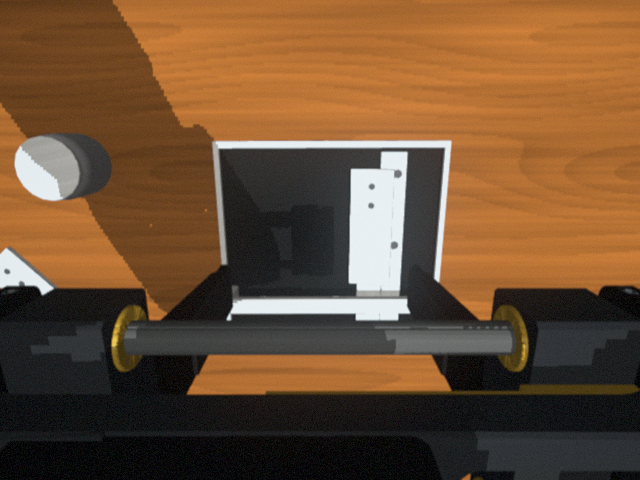

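View pics/s5.png

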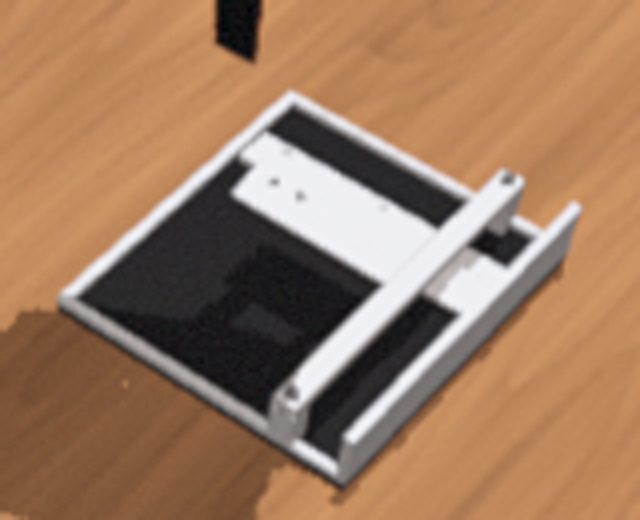

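Run:
```python
from h import *
c=np.load('pics/w5.npy',allow_pickle=True).item()
save(c,'w5c',(330,130,460,330),3)
g=c['frame'].astype(int).min(2)
for r in (180,200,220,240,260,280):
    row=g[r,335:415]; d=np.diff(row); i=np.where(abs(d)>25)[0]
    print(r,[(int(k+335),int(d[k])) for k in i], [ray(c,k+335.5,r,z)[:2].round(1).tolist() for k,z in ((i[0],12),)])
for col in (355,370,385): 
    d=np.diff(g[150:185,col]); k=np.argmax(d); print(col,k+150.5,ray(c,col,k+150.5,15)[:2].round(1))
```

```text
180 [(349, 79), (350, 99), (405, -92), (406, -67)] [[493.5, 285.8]]
200 [(349, 79), (350, 87), (403, -38), (404, -91), (405, -44)] [[512.5, 286.1]]
220 [(348, 77), (349, 101), (402, -41), (403, -86), (404, -44)] [[532.1, 285.5]]
240 [(348, 77), (349, 96), (401, -66), (402, -78)] [[552.2, 285.9]]
260 [(347, 45), (348, 91), (349, 50), (400, -84), (401, -71)] [[573.0, 285.3]]
280 [(347, 75), (348, 100), (399, -88), (400, -72)] [[594.3, 285.6]]
355 168.5 [482.5 290.4]
370 168.5 [482.6 304.3]
385 151.5 [467.3 317.5]
```

View pics/w5c.png

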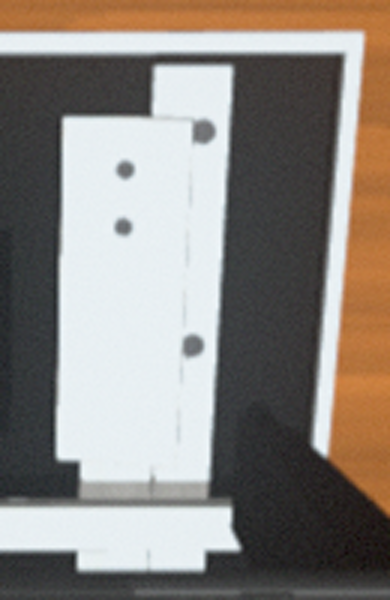

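The long template is in: its right edge is down at y≈286, the blade end at 482.5 puts the tip at ≈642.5 (wall 646), and the lap is ≈12–13 mm. Next is the middle tang.

Request:
{"fn": "apply_moves", "kwargs": {"offset": [[-2,-23.5,0],[-2,-23.5,0],[-2,-23.5,0],[-2,-23.5,0],[-2,-23.5,0],[-2,-23.5,0],[-2,-23.5,0],[-2,-23.5,0],[-2,-23.5,0],[-2,-23.5,0],[-2,-23.5,0],[-2,-23.5,0],[-2,-23.5,0],[-2,-23.5,0]], "yaw": [-16.1,-16.1,-16.1,-16.1,-16.1,-16.1,-16.1,-16.1,-16.1,-16.1,-16.1,-16.1,-16.1,-16.1], "jaw": [-1,-1,-1,-1,-1,-1,-1,-1,-1,-1,-1,-1,-1,-1]}}

```text
t: 12.38
eef_pos: [473.3, -329.2, 191.6]
tcp_rot: [-0.268, 1.569, -1.953]
ft_force: [1.4, -0.6, -0.0]
opening: 0.997
```

Run:
```python
from h import *
st(); c=cam('wrist'); save(c,'w6'); np.save('pics/w6.npy',c,allow_pickle=True)
```

```text
t 12.38 tcp [ 473.3 -329.2  191.6] jaw -6.56 fing [-0.001 -0.002 -1.   ] F [ 1.4 -0.6 -0. ] M [-0.05  0.09 -0.02] op 0.997 qv 0.006
```

View pics/w6.png

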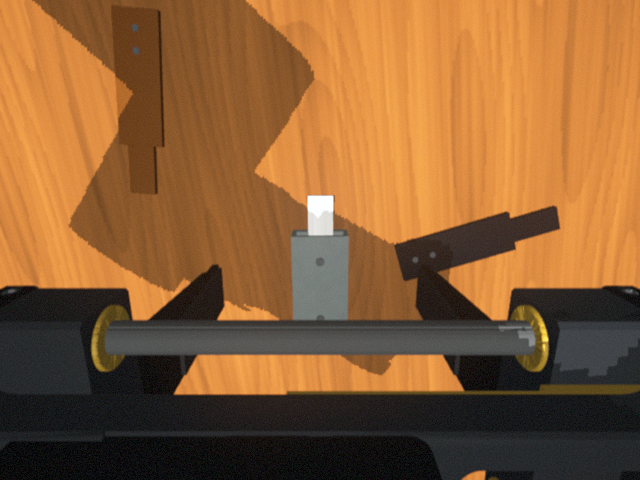

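Run:
```python
from h import *
c=np.load('pics/w6.npy',allow_pickle=True).item()
g=c['frame'].astype(int).min(2)
L=[];Q=[]
for r in range(200,230,4):
    row=g[r,290:350]; d=np.diff(row); a=np.argmax(d[:30]); b=30+np.argmin(d[30:]); 
    L.append(ray(c,290.5+a,r,14)[:2]);Q.append(ray(c,290.5+b,r,14)[:2])
L=np.array(L);Q=np.array(Q);M=(L+Q)/2
p=np.polyfit(M[:,1],M[:,0],1)
print('width',np.linalg.norm(L-Q,axis=1).round(1),'ang',90-np.degrees(np.arctan(p[0])),'x at y=-330',np.polyval(p,-330), 'x at -313',np.polyval(p,-313))
d=np.diff(g[180:210,320]); k=180.5+np.argmax(d); print('tip',k,ray(c,320,k,14).round(1))
for r in (231,236): print('mouth',ray(c,320,r,28).round(1),ray(c,320,r,14).round(1))
# sleeve sides
for r in (250,280,300):
    print([ray(c,u,r,28).round(1)[:2] for u in (291.5,348.5)])
save(c,'w6c',(270,180,370,330),4)
```

```text
width [25.4 25.4 25.5 23.7 23.8 23.8 23.9 24. ] ang 83.35914393287437 x at y=-330 472.8599613685578 x at -313 474.8392140191887
tip 194.5 [ 475.  -311.7   14. ]
mouth [ 471.3 -343.2   28. ] [ 470.9 -346.8   14. ]
mouth [ 470.8 -347.9   28. ] [ 470.3 -351.8   14. ]
[array([ 442.7, -358.3]), array([ 495.7, -364.5])]
[array([ 438.7, -388.1]), array([ 492.8, -394.4])]
[array([ 435.8, -408.7]), array([ 490.8, -415.1])]
```

View pics/w6c.png

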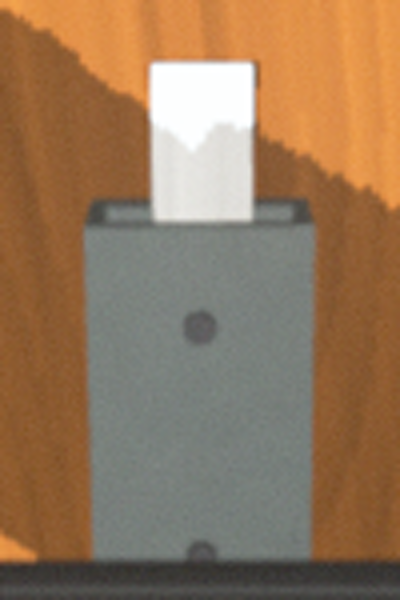

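Request:
{"fn": "apply_moves", "kwargs": {"offset": [[0,0.1,-2],[0,0.1,-4],[0,0.1,-6],[0,0.1,-7],[0,0.1,-7.36],[0,0.1,-7.36],[0,0.1,-7.36],[0,0.1,-7.36],[0,0.1,-7.36],[0,0.1,-7.36],[0,0.1,-7.36],[0,0.1,-7.36],[0,0.1,-7.36]], "yaw": [0,0,0,0,0,0,0,0,0,0,0,0,0], "jaw": [0,0,0,0,0,0,0,1,1,1,1,1,1]}}

```text
t: 14.05
eef_pos: [473.4, -327.0, 7.8]
tcp_rot: [-0.058, 1.569, -1.743]
ft_force: [-0.5, -0.1, 4.4]
opening: 0.248
```

Run:
```python
from h import *
st()
```

```text
t 14.05 tcp [ 473.4 -327.     7.8] jaw -6.58 fing [-0.    -0.002 -1.   ] F [-0.5 -0.1  4.4] M [-0.04  0.07  0.01] op 0.248 qv 0.002
```

Gripped (0.248 × 95 ≈ 24 mm). I'll draw it out along the sleeve axis.

Request:
{"fn": "apply_moves", "kwargs": {"offset": [[0,0,0.06],[0.06,0.5,0.08],[0.12,1.0,0.08],[0.175,1.5,0.08],[0.23,2.0,0.08],[0.29,2.5,0.08],[0.35,3.0,0.08],[0.41,3.5,0.08],[0.465,4.0,0.08],[0.525,4.5,0.08],[0.58,5.0,0.08],[0.58,5.0,0.08]], "yaw": [0,0,0,0,0,0,0,0,0,0,0,0], "jaw": [1,1,1,1,1,1,1,1,1,1,1,1]}}

```text
t: 15.55
eef_pos: [487.9, -201.0, 9.8]
tcp_rot: [-0.191, 1.569, -1.875]
ft_force: [0.5, 0.2, -1.4]
opening: 0.25
```

Run:
```python
from h import *
st(); c=cam('wrist'); save(c,'w7'); np.save('pics/w7.npy',c,allow_pickle=True); c=cam('scene'); save(c,'s7',(80,220,320,400),3)
```

```text
t 15.55 tcp [ 487.9 -201.     9.8] jaw -6.51 fing [-0.001 -0.002 -1.   ] F [ 0.5  0.2 -1.4] M [-0.03  0.07 -0.02] op 0.25 qv 0.02
```

View pics/w7.png

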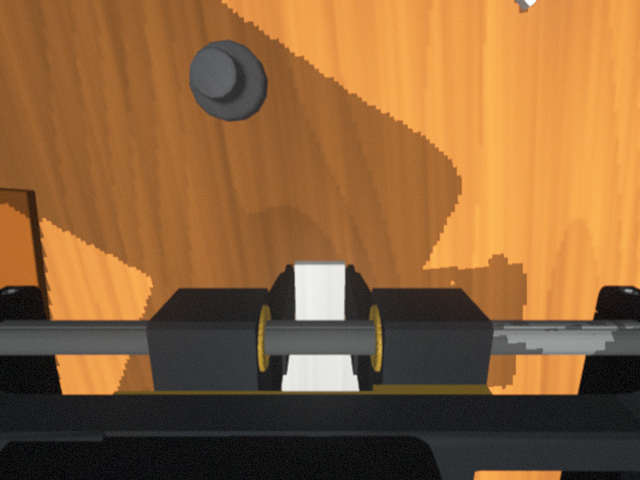

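View pics/s7.png

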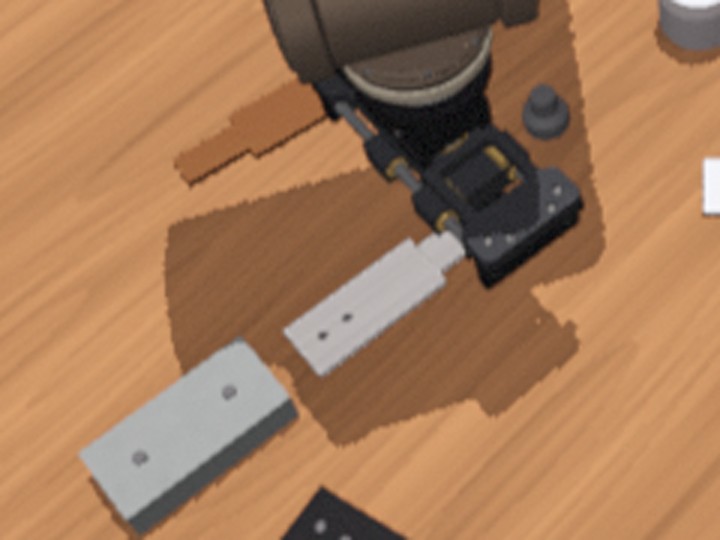

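Request:
{"fn": "apply_moves", "kwargs": {"offset": [[0,0,-0.15],[0,0,-0.3],[0,0,-0.32],[0,0,-0.32],[0,0,-0.32],[0,0,-0.32],[0,0,-0.32],[0,0,0.5],[0,0,2.5],[-0.32,-1.5,5],[-0.32,-2.78,5.6],[-0.32,-2.78,5.6],[-0.32,-2.78,5.6],[-0.32,-2.78,5.6]], "yaw": [0,0,0,0,0,0,0,0,0,0,0,0,0,0], "jaw": [1,1,1,0.4,0.2,0,0,0,0,-0.1,-0.1,-0.1,-0.1,-0.1]}}

```text
t: 17.4
eef_pos: [479.7, -270.3, 148.8]
tcp_rot: [-0.993, 1.569, -2.677]
ft_force: [-0.2, -0.2, 0.4]
opening: 0.551
```

Run:
```python
from h import *
st(); c=cam('wrist'); save(c,'w8'); np.save('pics/w8.npy',c,allow_pickle=True)
print(plate(c,(270,80,370,315),140,95,sat=60))
c=cam('top'); np.save('pics/top8.npy',c,allow_pickle=True); save(c,'top8',(380,200,520,320),4)
```

```text
t 17.4 tcp [ 479.7 -270.3  148.8] jaw -6.51 fing [-0.002 -0.001 -1.   ] F [-0.2 -0.2  0.4] M [-0.08  0.06  0.02] op 0.551 qv 0.006
(array([ 480.91645288, -257.18506053]), np.float64(83.50520729580296), (np.float64(140.1060197899217), np.float64(39.945826392142266)))
```

View pics/w8.png

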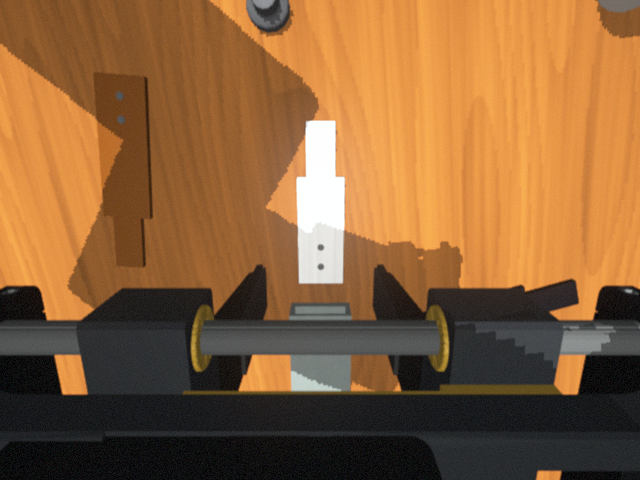

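Request:
{"fn": "apply_moves", "kwargs": {"offset": [[-0.02,-0.07,-2],[-0.02,-0.07,-4],[-0.02,-0.07,-5.5],[-0.02,-0.07,-5.84],[-0.02,-0.07,-5.84],[-0.02,-0.07,-5.84],[-0.02,-0.07,-5.84],[-0.02,-0.07,-5.84],[-0.02,-0.07,-5.84],[-0.02,-0.07,-5.84],[-0.02,-0.07,-5.84],[-0.02,-0.07,-5.84]], "yaw": [0,0,0,0,0,0,0,0,0,0,0,0], "jaw": [-0.1,-0.1,-0.1,-0.1,-0.1,-0.1,1,1,1,1,1,1]}}

```text
t: 19.0
eef_pos: [479.7, -272.5, 3.9]
tcp_rot: [-0.104, 1.569, -1.788]
ft_force: [-0.4, 0.5, 6.9]
opening: 0.411
```

Run:
```python
from h import *
st()
```

```text
t 19.0 tcp [ 479.7 -272.5    3.9] jaw -6.51 fing [-0.    -0.002 -1.   ] F [-0.4  0.5  6.9] M [0.08 0.11 0.02] op 0.411 qv 0.002
```

Request:
{"fn": "apply_moves", "kwargs": {"offset": [[0,0,0],[0,0,-0.04],[0,0,-0.08],[0,0,-0.08],[0,0,-0.08],[0,0,-0.08],[0,0,-0.08],[0,0,-0.08],[0,0,-0.08]], "yaw": [0,0,0,0,0,0,0,0,0], "jaw": [0,0,0,0,1,1,1,1,1]}}

```text
t: 20.12
eef_pos: [479.7, -272.6, 1.9]
tcp_rot: [-0.094, 1.569, -1.779]
ft_force: [0.5, 0.4, -1.0]
opening: 0.42
```

Run:
```python
from h import *
st()
```

```text
t 20.12 tcp [ 479.7 -272.6    1.9] jaw -6.51 fing [-0.    -0.002 -1.   ] F [ 0.5  0.4 -1. ] M [-0.07  0.04  0.02] op 0.42 qv 0.002
```

Request:
{"fn": "apply_moves", "kwargs": {"offset": [[0,0,1],[0,0,3],[0,0,5],[0,2,5],[0,4.3,5],[0.1,6.6,5],[0.3,9,5],[0.5,11.3,5],[0.7,13.6,5],[0.97,16,5],[0.97,18.3,5],[0.97,20.5,5],[0.97,21.7,5],[0.97,22.08,4.5],[0.97,22.08,3],[0.97,22.08,2.5],[0.97,22.08,2.5],[0.97,22.08,2.5]], "yaw": [0,0,0,-1.5,-3,-4.5,-6,-7.5,-9,-10.5,-12,-13,-13.9,-13.9,-13.9,-13.9,-13.9,-13.9], "jaw": [1,1,1,1,1,1,1,1,1,1,1,1,1,1,1,1,1,1]}}

```text
t: 22.38
eef_pos: [504.5, 279.2, 65.2]
tcp_rot: [-0.553, 1.57, 2.59]
ft_force: [-0.0, -0.1, -1.1]
opening: 0.414
```

Run:
```python
from h import *
st(); c=cam('wrist'); save(c,'w9'); np.save('pics/w9.npy',c,allow_pickle=True)
```

```text
t 22.38 tcp [504.5 279.2  65.2] jaw -89.92 fing [-0.001  0.001 -1.   ] F [-0.  -0.1 -1.1] M [-0.04  0.24 -0.01] op 0.414 qv 0.008
```

View pics/w9.png

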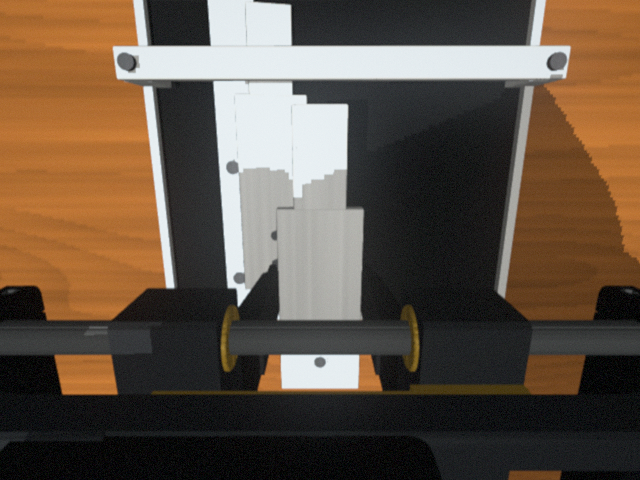

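Run:
```python
from h import *
c=np.load('pics/w9.npy',allow_pickle=True).item()
for z in (69.3,):
  for u,v in ((292,104),(348,104),(277,208),(363,208),(281,388),(358,388),(320,363)): print(u,v,ray(c,u,v,z).round(1))
print(proj(c,(504.5+85.4,279.2,69.3)),proj(c,(504.5+85.4,279.2,60)))
c=cam('scene'); save(c,'s9',(320,90,500,230),4); np.save('pics/s9.npy',c,allow_pickle=True)
```

```text
292 104 [588.5 290.8  69.3]
348 104 [588.5 267.4  69.3]
277 208 [544.2 298.4  69.3]
363 208 [544.2 259.8  69.3]
281 388 [450.1 299.2  69.3]
358 388 [450.1 259.5  69.3]
320 363 [464.8 279.1  69.3]
[319.75512445 100.45544486] [319.74952223 102.30050531]
```

View pics/s9.png

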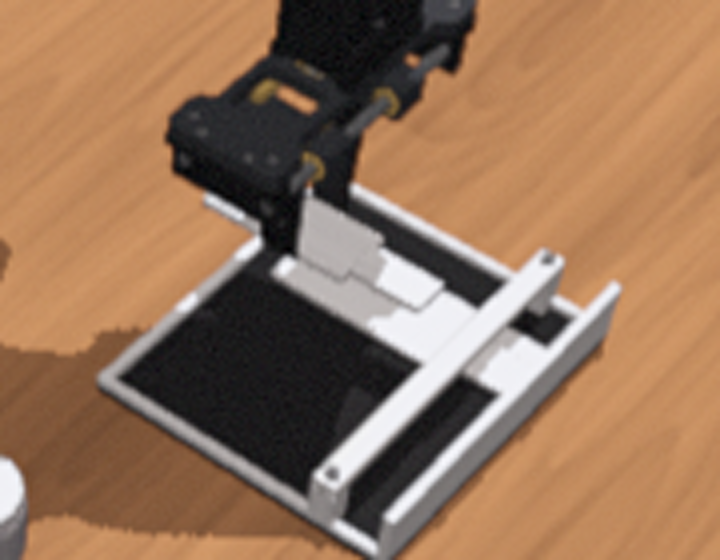

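Request:
{"fn": "apply_moves", "kwargs": {"offset": [[0,0,-1],[0,0,-1.6],[0,0,-1.69],[0,0,-1.69],[0.5,0,-1.69],[1,0,-1.69],[1.5,0,-1.69],[2,0,-1.69],[2.14,0,-1.69],[2.14,0,-1.69],[2.14,0,-1.8],[2.14,0,-1.8],[2.14,0,-1.8]], "yaw": [0,0,0,0,0,0,0,0,0,0,0,0,0], "jaw": [1,1,1,1,1,1,1,1,1,1,1,1,1]}}

```text
t: 24.1
eef_pos: [557.9, 279.5, 20.4]
tcp_rot: [-0.847, 1.57, 2.296]
ft_force: [0.7, 0.5, -0.8]
opening: 0.416
```

Run:
```python
from h import *
st(); c=cam('wrist'); save(c,'w10'); c=cam('scene'); save(c,'s10',(320,90,500,230),4)
```

```text
t 24.1 tcp [557.9 279.5  20.4] jaw -89.9 fing [-0.001  0.001 -1.   ] F [ 0.7  0.5 -0.8] M [-0.02  0.18 -0.  ] op 0.416 qv 0.003
```

View pics/w10.png

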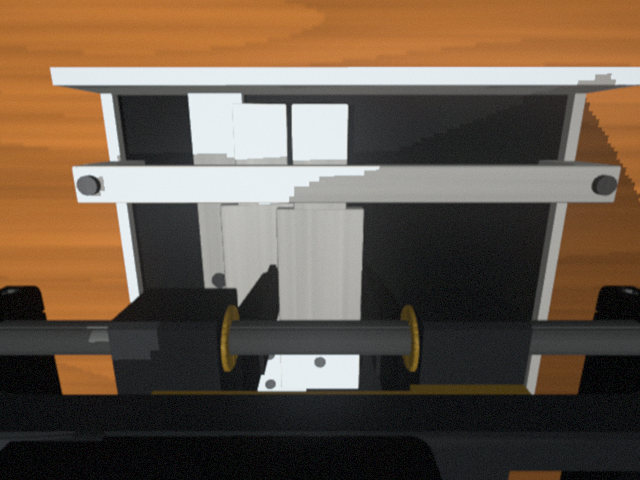

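View pics/s10.png

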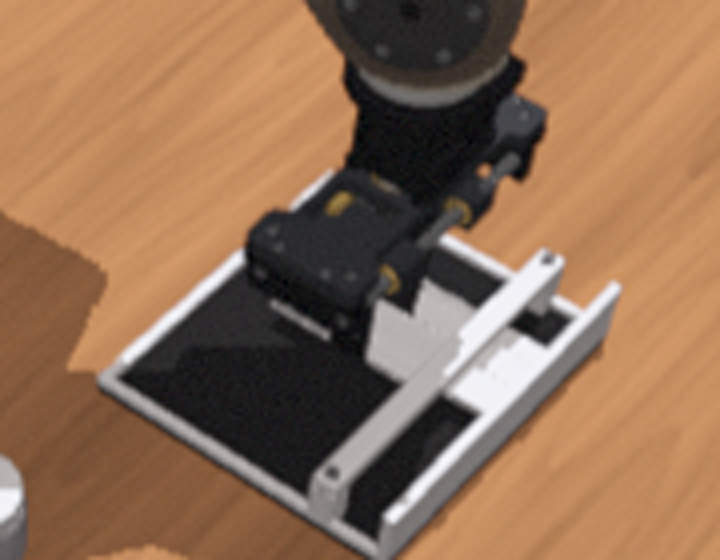

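Request:
{"fn": "apply_moves", "kwargs": {"offset": [[0,0,-0.02],[0,0,-0.02],[0,0,-0.02],[0,0,-0.02],[0,0,0.2],[0,0,0.8],[0,0,2.5],[0,0,4.5],[0,0,6.5],[0,0,7],[0,0,7]], "yaw": [0,0,0,0,0,0,0,0,0,0,0], "jaw": [0.1,0.06,0.06,0.06,0.06,0.03,0.0,-1,-1,-1,-1]}}

```text
t: 25.58
eef_pos: [558.0, 279.5, 196.4]
tcp_rot: [-2.172, 1.569, 0.972]
ft_force: [-0.1, -0.7, -0.5]
opening: 0.864
```

Run:
```python
from h import *
st(); c=cam('wrist'); save(c,'w11'); save(c,'w11c',(170,100,470,320),2.6); np.save('pics/w11.npy',c,allow_pickle=True); c=cam('scene'); save(c,'s11',(320,90,500,230),4)
```

```text
t 25.57 tcp [558.  279.5 196.4] jaw -89.91 fing [ 0.001  0.001 -1.   ] F [-0.1 -0.7 -0.5] M [-0.07  0.19  0.02] op 0.864 qv 0.038
```

View pics/w11c.png

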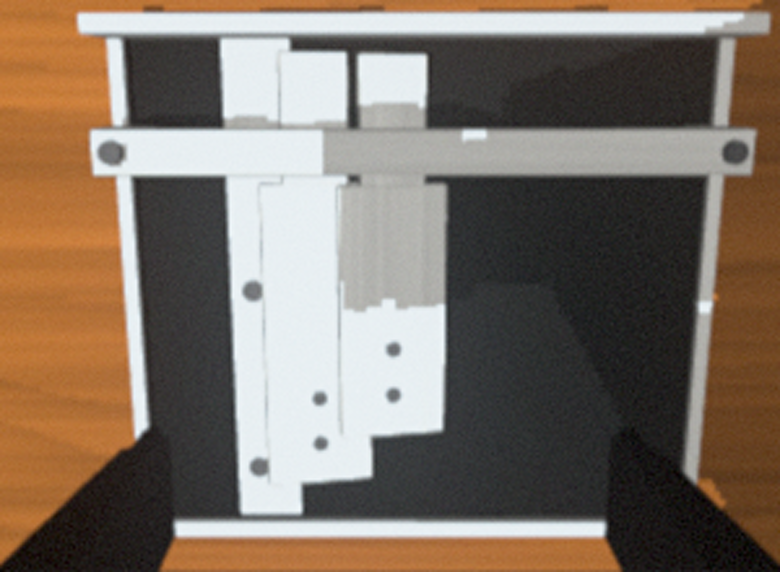

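View pics/s11.png

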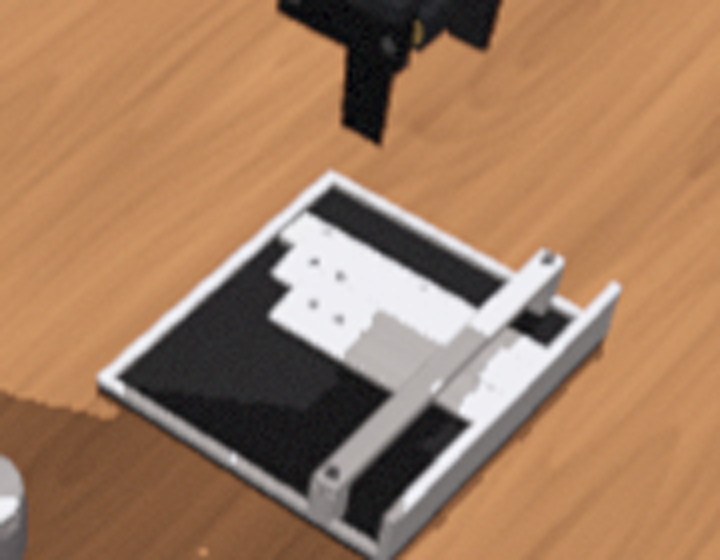

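Run:
```python
from h import *
c=np.load('pics/w11.npy',allow_pickle=True).item()
def P(u,v,z): return ray(c,170+u/2.6,100+v/2.6,z)[:2].round(1)
print('long right',P(372,470,12))
for v in (300,420): print('mid left top',P({300:339,420:342}[v],v,20.6),'right',P({300:445.5,420:443.5}[v],v,12))
print('right edge near top',P(446.5,195,12),'left',P(338,195,20.6))
print('mid end',P(390,434,16),'long end',P(320,482,16))
print('tips long',P(313,51,15),'mid',P(392,53,15), 'wall',P(392,36,42))
g=c['frame'].astype(int).min(2)
for r in range(180,265,12):
    d=np.diff(g[r,320:360]); k=np.argmin(d); print(r,ray(c,320.5+k,r,12)[:2].round(1))
```

```text
long right [486.3 286.3]
mid left top [555.9 297.9] right [554.1 258.6]
mid left top [509.9 297.3] right [506.9 258.7]
right edge near top [593.  258.9] left [593.8 297.7]
mid end [502.7 279.3] long end [483.  306.4]
tips long [642.8 306. ] mid [642.1 278.6] wall [646.3 278.7]
180 [588.3 259. ]
192 [576.9 259.8]
204 [565.3 259.6]
216 [553.5 259.4]
228 [541.5 259.3]
240 [529.3 259.1]
252 [516.9 258.9]
264 [504.3 259.7]
```

Run:
```python
from h import *
c=np.load('pics/top0.npy',allow_pickle=True).item()
print('bottle cap top',ray(c,354.5,168,115).round(1))
c=np.load('pics/scene0.npy',allow_pickle=True).item()
print('bottle cap scene',ray(c,363,313,115).round(1))
```

```text
bottle cap top [ 721.1 -114.7  115. ]
bottle cap scene [ 725.5 -115.6  115. ]
```

Request:
{"fn": "apply_moves", "kwargs": {"offset": [[0,-2,0],[0.5,-4,0],[1,-6,0],[1.5,-8,0],[2,-10,0],[2,-11.5,0],[2,-12.7,0],[2,-12.96,0],[2,-12.96,0],[2,-12.96,0]], "yaw": [1,2.5,4,5.5,6.9,6.93,6.93,6.93,6.93,6.93], "jaw": [-0.1,-0.1,-0.1,-0.1,-0.1,-0.1,-0.1,-0.1,-0.1,-0.1]}}

```text
t: 26.92
eef_pos: [607.3, -43.7, 193.9]
tcp_rot: [-0.311, 1.568, -2.725]
ft_force: [-0.1, 0.4, -0.4]
opening: 0.552
```

Run:
```python
from h import *
st(); c=cam('wrist'); save(c,'w12'); np.save('pics/w12.npy',c,allow_pickle=True)
print(plate(c,(250,80,390,315),120,75,sat=60))
```

```text
t 26.93 tcp [607.3 -43.7 193.9] jaw -48.28 fing [-0.003 -0.001 -1.   ] F [-0.1  0.4 -0.4] M [-0.05  0.12 -0.05] op 0.552 qv 0.004
(array([620.03228885, -32.94422915]), np.float64(42.01874032517925), (np.float64(119.1756626000911), np.float64(39.920980623849815)))
```

View pics/w12.png

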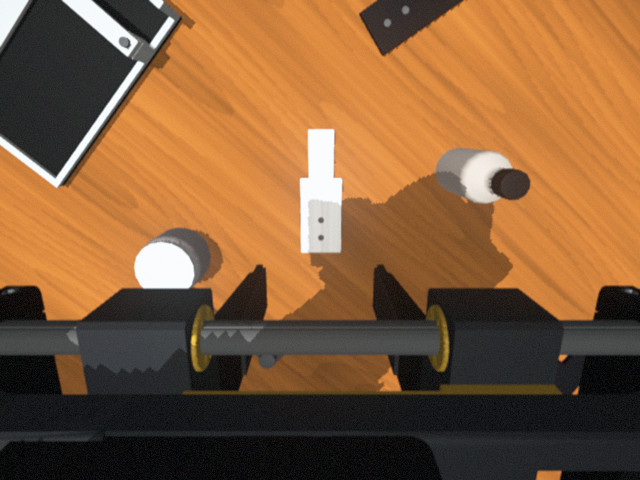

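Request:
{"fn": "apply_moves", "kwargs": {"offset": [[0.06,0.02,-2],[0.06,0.02,-4],[0.06,0.02,-6],[0.06,0.02,-7.3],[0.06,0.02,-7.68],[0.06,0.02,-7.68],[0.06,0.02,-7.68],[0.06,0.02,-7.68],[0.06,0.02,-7.68],[0.06,0.02,-7.68],[0.06,0.02,-7.68],[0.06,0.02,-7.68],[0.06,0.02,-7.68]], "yaw": [0.03,0.03,0.03,0.03,0.03,0.03,0.03,0.03,0.03,0.03,0.03,0.03,0.03], "jaw": [-0.1,-0.1,-0.1,-0.1,-0.1,-0.1,-0.1,1,1,1,1,1,1]}}

```text
t: 28.6
eef_pos: [609.1, -43.2, 2.7]
tcp_rot: [0.032, 1.569, -2.378]
ft_force: [-0.8, 1.1, 6.1]
opening: 0.413
```

Run:
```python
from h import *
st()
```

```text
t 28.6 tcp [609.1 -43.2   2.7] jaw -48.08 fing [-0.001 -0.001 -1.   ] F [-0.8  1.1  6.1] M [ 0.    0.26 -0.02] op 0.413 qv 0.001
```

Request:
{"fn": "apply_moves", "kwargs": {"offset": [[0,0,1],[0,0,3],[0,0,5],[-1,1.5,5],[-2,3.5,5],[-3,5.7,5],[-3.76,8,5],[-3.76,10,5],[-3.76,11.4,5],[-3.76,11.84,4.5],[-3.76,11.84,3],[-3.76,11.84,2.5],[-3.76,11.84,2.5],[-3.76,11.84,2.5]], "yaw": [0,0,0,-1,-2.3,-3.6,-5,-6.2,-6.99,-6.99,-6.99,-6.99,-6.99,-6.99], "jaw": [1,1,1,1,1,1,1,1,1,1,1,1,1,1]}}

```text
t: 30.35
eef_pos: [515.7, 252.5, 66.0]
tcp_rot: [-0.3, 1.57, 2.841]
ft_force: [0.7, 0.4, -0.8]
opening: 0.416
```

Run:
```python
from h import *
st(); c=cam('wrist'); save(c,'w13'); np.save('pics/w13.npy',c,allow_pickle=True)
z=c['state']['eef_pos'][2]-2.7+6
g=c['frame'].astype(int).min(2)
d=np.diff(g[80:140,320]); print([ (i+80.5,d[i]) for i in np.where(abs(d)>20)[0]])
```

```text
t 30.35 tcp [515.7 252.5  66. ] jaw -90.04 fing [-0.001  0.    -1.   ] F [ 0.7  0.4 -0.8] M [-0.01  0.18 -0.06] op 0.416 qv 0.008
[(np.float64(101.5), np.int64(-21)), (np.float64(102.5), np.int64(-57)), (np.float64(103.5), np.int64(-59)), (np.float64(104.5), np.int64(-33)), (np.float64(126.5), np.int64(23)), (np.float64(127.5), np.int64(72)), (np.float64(128.5), np.int64(61))]
```

View pics/w13.png

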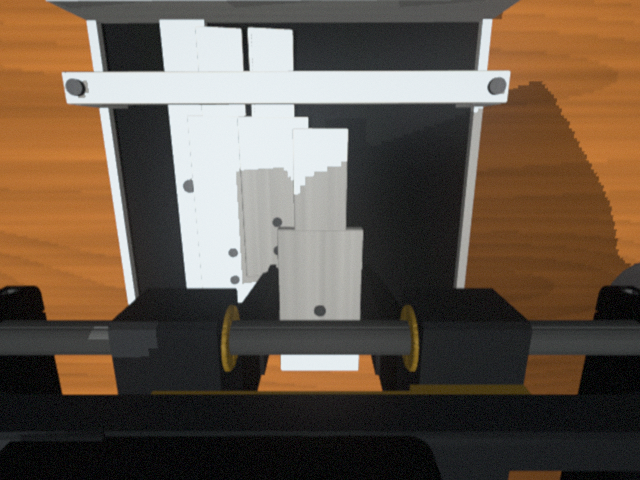

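Run:
```python
from h import *
c=np.load('pics/w13.npy',allow_pickle=True).item()
for z in (69.3,66):
  for u,v in ((293,128),(348,128),(278.5,229),(362.5,229),(281,370),(358.5,370)): print(z,u,v,ray(c,u,v,z).round(1))
```

```text
69.3 293 128 [590.  263.7  69.3]
69.3 348 128 [590.  240.2  69.3]
69.3 278.5 229 [545.5 271.3  69.3]
69.3 362.5 229 [545.4 232.8  69.3]
69.3 281 370 [471.3 272.3  69.3]
69.3 358.5 370 [471.2 232.8  69.3]
66 293 128 [590.1 264.   66. ]
66 348 128 [590. 240.  66.]
66 278.5 229 [544.6 271.7  66. ]
66 362.5 229 [544.5 232.4  66. ]
66 281 370 [469.  272.7  66. ]
66 358.5 370 [468.9 232.4  66. ]
```

Request:
{"fn": "apply_moves", "kwargs": {"offset": [[0,0.02,-1],[0,0.02,-1.6],[0,0.02,-1.7],[0,0.02,-1.7],[0.5,0.02,-1.7],[1,0.02,-1.7],[1.5,0.02,-1.7],[2,0.02,-1.7],[2.1,0.02,-1.7],[2.1,0.02,-1.7],[2.1,0.02,-1.84],[2.1,0.02,-1.84],[2.1,0.02,-1.84]], "yaw": [0,0,0,0,0,0,0,0,0,0,0,0,0], "jaw": [1,1,1,1,1,1,1,1,1,1,1,1,1]}}

```text
t: 32.02
eef_pos: [568.1, 253.2, 20.2]
tcp_rot: [-0.586, 1.57, 2.555]
ft_force: [0.1, -0.0, -0.5]
opening: 0.415
```

Run:
```python
from h import *
st(); c=cam('wrist'); save(c,'w14')
```

```text
t 32.02 tcp [568.1 253.2  20.2] jaw -90.03 fing [-0.001  0.    -1.   ] F [ 0.1 -0.  -0.5] M [-0.01  0.15 -0.  ] op 0.415 qv 0.002
```

View pics/w14.png

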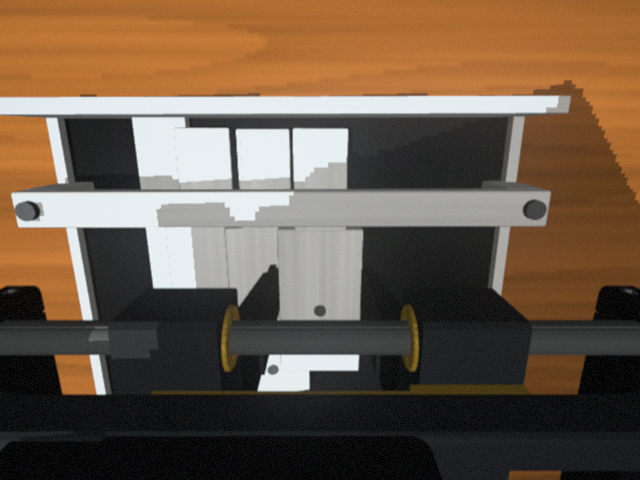

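The three tang tips line up at row ~128, behind the bar and just short of the wall. Releasing.

Request:
{"fn": "apply_moves", "kwargs": {"offset": [[0,0,0],[0,0,0],[0,0,0],[0,0,0],[0,0,0.2],[0,0,0.8],[0,0,2.5],[0,0,4.5],[0,0,6.5],[0,0,7],[0,0,7]], "yaw": [0,0,0,0,0,0,0,0,0,0,0], "jaw": [0.1,0.06,0.06,0.06,0.06,0.03,0.0,-1,-1,-1,-1]}}

```text
t: 33.45
eef_pos: [568.1, 253.2, 196.2]
tcp_rot: [-2.423, 1.569, 0.718]
ft_force: [-0.5, 0.5, -1.2]
opening: 0.864
```

Run:
```python
from h import *
st(); c=cam('wrist'); save(c,'w15'); save(c,'w15c',(150,100,450,320),2.6); np.save('pics/w15.npy',c,allow_pickle=True); c=cam('scene'); save(c,'s15'); save(c,'s15c',(320,90,500,230),4)
```

```text
t 33.45 tcp [568.1 253.2 196.2] jaw -90.03 fing [ 0.001  0.001 -1.   ] F [-0.5  0.5 -1.2] M [-0.06  0.22  0.05] op 0.864 qv 0.039
```

View pics/w15c.png

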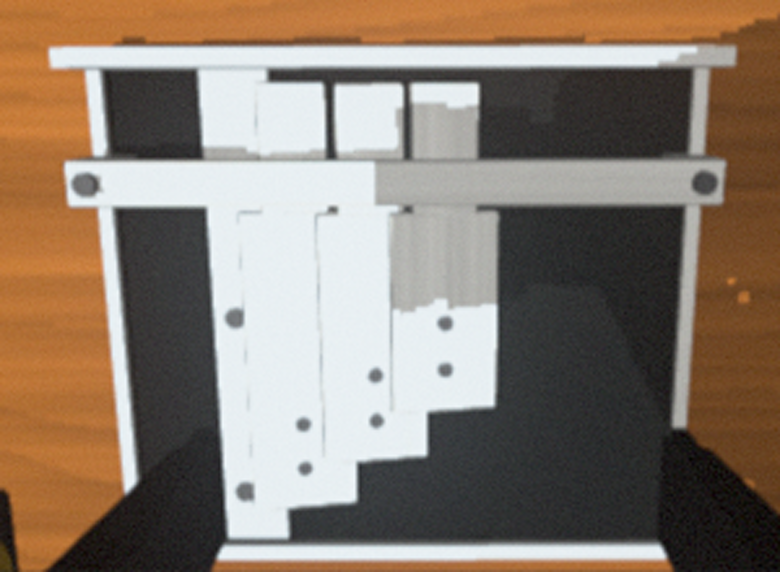

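View pics/s15c.png

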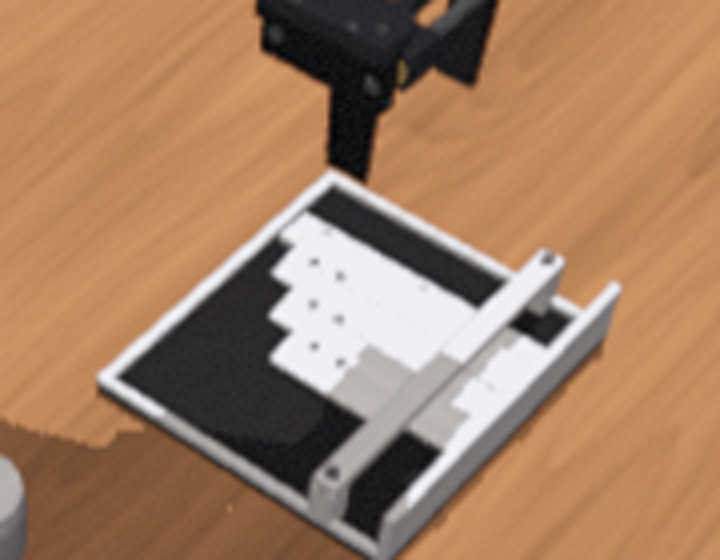

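View pics/s15.png

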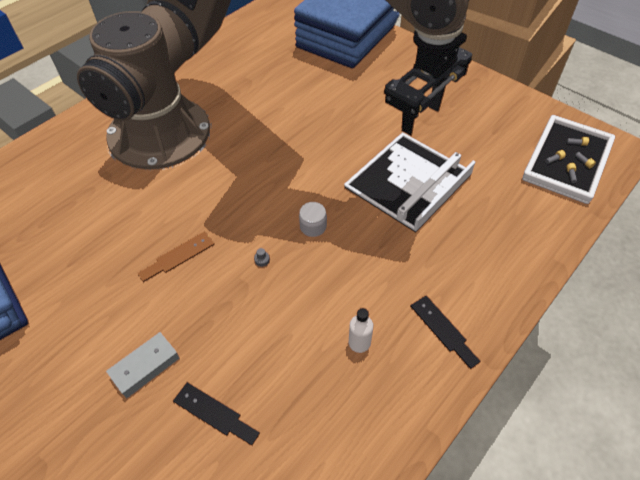

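Run:
```python
from h import *
c=np.load('pics/w15.npy',allow_pickle=True).item()
def P(u,v,z): return ray(c,150+u/2.6,100+v/2.6,z)[:2].round(1)
for n,l,r,row in (('long',251.5,357,480),('mid',323,428,450),('short',392,495.5,390)):
    print(n,'left lower',P(l,row,20.6)+[0,1.3],'right top',P(r,row,12))
print('strip inner',P(290,520,12),'short upper',P(391,230,20.6),P(498.5,230,12))
for n,u,v in (('long',290,82.5),('mid',368,82.5),('short',445,83)): print('tip',n,P(u,v,15))
print('wall',P(368,68,42))
```

```text
long left lower [496.1 327.1] right top [492.5 286.3]
mid left lower [508.3 299.4] right top [504.9 258.5]
short left lower [532.  272.9] right top [529.2 232.6]
strip inner [475.5 313.3] short upper [591.7 271.1] [590.4 232.2]
tip long [642.6 305.8]
tip mid [642.5 278.6]
tip short [642.3 251.7]
wall [646.7 276.5]
```

The laps are ≈13–14 mm each (strip→long 13.5, long→middle 13, middle→short 14). The tips are ≈4 mm from the wall, and the bystanders stand at unchanged pixels. Handing in.

Run:
```python
from h import *
st(); print(env.job_done())
```

```text
t 33.55 tcp [567.6 253.  194.1] jaw -90.03 fing [-0.002 -0.    -1.   ] F [-0.2 -0.1 -0.8] M [-0.06  0.11  0.04] op 0.945 qv 0.013
the job is handed in; nothing more can be done
None
```

The three aluminium templates are lying in the tray like roof tiles, laid in the order long, middle, short. I handed the job in at about 33.6 s of the 72 s allowed; the system gave no verdict. I drew the middle template out of its sleeve by the tang, put it down and took it again by the blade.

**Laps:** the last wrist picture gives about 13–14 mm for each, against a third of a blade at 13.3 mm. That is strip to long 13.5 mm, long to middle 13 mm and middle to short 14 mm.

**Tangs:** all three are straight under the bar, with the tips about 4 mm from the back wall.

**Right edges on the floor:** I did not measure their height. They lie where they should if they are down on the floor, and the pictures agree.

**Robot and bystanders:** the gripper is open and clear of the tray. The bottle, the tin and the die stand where they were in the scene picture.

**Problems on the way:** the first grip on the middle blade was too shallow, so I opened and took it again about 2 mm lower. While being carried it also hung roughly 3° tang-down, but it settled properly once released.

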